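Stack the dial box and tins and put the dust cover over them

ROBOT

A 6-joint arm with a two-finger parallel gripper is mounted at the origin on the work surface. World frame = base frame: x ahead of the robot, y to its left, z up, the work surface at z = 0. Lengths are in mm, angles in rad, forces in N, time in s.
With the tool pointing down it reaches from about 350 to 975 mm from the base axis. Payload 7.1 kg.
Tool frame: the origin (TCP) lies on the front face of the gripper's body, between the roots of the fingers; the fingertips stand 80 mm ahead of it and the grasp point (between the pads) lies 61 mm ahead of it (env.tips_ahead is the distance from the TCP to the fingertips, in mm); z points along the fingers, y is the line along which they close (so a half turn about z gives the same grasp; the last joint's range is limited). The gripper opens to 88 mm and grips with 3 to 60 N. Pads are 20 mm wide; open, the fingers measure 115 mm over their backs; the gripper's body (75 mm by 178 mm) begins 61 mm behind the grasp point.
Start: joints at [1.217, 0.423, 1.63, -0, 1.089, -0.019], TCP at [205.331, 590.292, 302.675] pointing down, gripper open.
Joint ranges: [-3, 3], [-0.9, 2.11], [0.09, 2.58], [-1.31, 4.45], [0.11, 2.69], [-2.54, 2.54]. Speed limits (rad/s): [2.39, 2.39, 3.01, 3.14, 3.14, 3.14].

INTERFACE

Orientations are given as a unit quaternion [x, y, z, w].
In Python, from station import env, set_gripper, viewer, workorder gives the robot as it stands. Calls block until the motion is done:
- env.reach(position, orientation): joint-space move of the TCP to a pose.
- env.move_l(position, rot=None, rate=150, f_stop=None): straight line of the TCP; rot=None keeps the orientation; rate is the mean speed in mm/s. With f_stop (N) it stops when the force on the tool has changed by that much, and returns True; else False.
- env.move_joints(angles): joint-space move.
- set_gripper(opening): finger opening in mm; the grip force is fixed at half the most; returns when the fingers have stopped.
- env.hold(seconds).
- env.ik(position, orientation): joint angles nearest the present ones, or None.
- env.read_state(): the state.
- viewer.camera(name): name is "scene" or "top" or "wrist"; returns the picture (400x640x3 uint8, blue, green, red); there is no depth.
- viewer.camera_params(name): a dict with "fx", "fy", "cx", "cy" (pixels), "dist" ([k1, k2, p1, p2, k3] as OpenCV has them; the pictures are not rectified), "pose" (4x4, takes a point from camera to world coordinates); the wrist camera has in their place "tool_from_camera" (4x4, takes a point from camera to tool coordinates, whose origin is the TCP and whose axes are the flange's). Camera axes: x right, y up, looking along -z (the intrinsics and any distortion apply to the point x, -y, -z); pixel columns grow to the right and rows downward; lengths in mm; the calibration is good to about 2 mm. A picture is of the moment at which its call begins: read the wrist's pose just before it. camera_params takes no time and is no camera call.
A pose or a line that the arm cannot do raises env.IKError and nothing moves.
- workorder.sign_off(): hands the job in; it is judged then, once.
The state is a dict: "time_s": time; "qpos": joint angles; "dq": joint speeds; "tau": joint torques, N m; "tool_pos": TCP position; "orientation": TCP orientation; "force": force on the tool from outside, world axes, zero at the start; "wrist_torque": the same for the moment, N m; "width": finger opening in mm; "grip_force": force on a finger pad.
Only numpy, scipy, OpenCV 4.12 (cv2) and the standard library are available. Lean on these libraries where they do the work, as an engineer would, in place of code of your own. Each camera call takes 0.05 s, during which the arm holds its last target. There are 200 camera calls.

TASK

Tidy the watch assembly bench for the break: on the round aluminium base plate, centred, stack first the square dial box, on it the larger round tin (movements), and on that the smaller round tin (screws). Then set the clear dust cover upright over the whole stack, gently, so that its rim stands all round on the plate and it does not disturb the stack; do not tip the cover over on the way.

Things in the scene. Friction and masses are not known exactly. Their poses are not given: they have to be found in the camera images.
- base_plate: Flat round plate of bare aluminium, fixed to the bench (it does not move), diameter 120 mm, 10 mm thick. Origin: centre of its underside; z up; the top face is 10 mm above the origin. It may lie at any of the five places where the task's things lie.
- dial_box: Loose flat square box of white plastic with a black watch dial showing on its lid, 46 x 46 mm, 20 mm high, about 50 g, closed and solid, flat on top. Origin: centre of its underside; x and y along its sides (any yaw), z up.
- movement_tin: The larger of two loose closed round steel tins, diameter 42 mm, 22 mm high, about 70 g, flat on top, with a visible turned ring on the lid. Origin: centre of its underside; z up.
- screw_tin: The smaller of two loose closed round steel tins, diameter 30 mm, 18 mm high, about 40 g, flat on top, plain lid. Origin: centre of its underside; z up.
- dust_cover: Loose clear rigid bell standing on its open rim, 140 g; outside diameter 98 mm, inside 90 mm up to 60 mm, narrowing to 76 mm at its ceiling 76 mm up; flat roof at 80 mm. On the roof a white cylindrical grip knob, diameter 24 mm, from 82 to 106 mm above the rim: take it there. Origin: centre of the opening at rim level; z up. The stack it must pass over is 60 mm high above the plate.
There are look-alikes about, which are no part of the job. Several things have the shape of the dust_cover; the one meant has the colours described above.

How it is judged (in metres and radians):
On the way, in this order (a step that is already met when the one before it is completed fails the run):
1. The dial box lies on the base plate, let go (horizontal distance between dial_box and base_plate below 0.012 m and z of dial_box in the frame of base_plate between 0.006 and 0.014 m and angle between dial_box's own z axis and vertical below 0.08 rad and contact force between the fingers and dial_box below 0.1 N and linear speed of dial_box below 0.02 m/s and angular speed of dial_box below 0.2 rad/s), for 0.2 s.
2. The movement tin stands on the dial box, let go (horizontal distance between each of dial_box, movement_tin and base_plate below 0.012 m and z of dial_box in the frame of base_plate between 0.006 and 0.014 m and angle between each of dial_box, movement_tin's own z axis and vertical below 0.08 rad and z of movement_tin in the frame of base_plate between 0.026 and 0.034 m and contact force between the fingers and movement_tin below 0.1 N and linear speed of movement_tin below 0.02 m/s and angular speed of movement_tin below 0.2 rad/s), for 0.2 s.
3. The screw tin stands on the movement tin, let go (horizontal distance between each of dial_box, movement_tin, screw_tin and base_plate below 0.012 m and z of dial_box in the frame of base_plate between 0.006 and 0.014 m and angle between each of dial_box, movement_tin, screw_tin's own z axis and vertical below 0.08 rad and z of movement_tin in the frame of base_plate between 0.026 and 0.034 m and z of screw_tin in the frame of base_plate between 0.048 and 0.056 m and contact force between the fingers and screw_tin below 0.1 N and linear speed of screw_tin below 0.02 m/s and angular speed of screw_tin below 0.2 rad/s), for 0.2 s.
4. The dust cover stands over the stack on the base plate, let go (horizontal distance between each of dial_box, movement_tin, screw_tin and base_plate below 0.012 m and z of dial_box in the frame of base_plate between 0.006 and 0.014 m and angle between each of dial_box, movement_tin, screw_tin, dust_cover's own z axis and vertical below 0.08 rad and z of movement_tin in the frame of base_plate between 0.026 and 0.034 m and z of screw_tin in the frame of base_plate between 0.048 and 0.056 m and horizontal distance between dust_cover and base_plate below 0.011 m and z of dust_cover in the frame of base_plate between 0.006 and 0.014 m and contact force between the fingers and dust_cover below 0.1 N and linear speed of dust_cover below 0.02 m/s and angular speed of dust_cover below 0.2 rad/s), for 0.2 s.
At the end, for the whole second after the job is handed in: Stacked on the plate: dial box, movement tin, screw tin, centres within 12 mm of the plate's centre seen from above; dust cover over them, its rim on the plate, within 11 mm of centre; each within 4 mm of its resting height and 0.08 rad of level; all released and at rest (horizontal distance between each of dial_box, movement_tin, screw_tin and base_plate below 0.012 m and z of dial_box in the frame of base_plate between 0.006 and 0.014 m and angle between each of dial_box, movement_tin, screw_tin, dust_cover's own z axis and vertical below 0.08 rad and linear speed of each of dial_box, movement_tin, screw_tin, dust_cover below 0.02 m/s and angular speed of each of dial_box, movement_tin, screw_tin, dust_cover below 0.2 rad/s and z of movement_tin in the frame of base_plate between 0.026 and 0.034 m and z of screw_tin in the frame of base_plate between 0.048 and 0.056 m and horizontal distance between dust_cover and base_plate below 0.011 m and z of dust_cover in the frame of base_plate between 0.006 and 0.014 m); the robot touches nothing.
It fails at once if The dust cover was tipped over (tilt above 0.6 rad) (angle between dust_cover's own z axis and vertical above 0.6 rad).
It fails at once if The dust cover was dropped or slammed onto the plate (faster than 0.4 m/s within 50 mm above it) (horizontal distance between dust_cover and base_plate below 0.03 m and z of dust_cover in the frame of base_plate below 0.06 m and linear speed of dust_cover above 0.4 m/s).
It also fails if it takes over 109 s, if anything falls off the work surface, if the arm or the gripper's body presses on something with over 40 N, if the wrist force passes 120 N, or if a joint passes its speed limit or range.

## Working session

There is one attempt and no reset: what is moved stays moved. The work goes in short steps, each a Python script; the robot and the scene stay as the last script left them, time stands still between calls to the robot, and variables do not carry over. Pictures are saved under pics/ and viewed, at most 14 in all, crops included, and the job is handed in when it is done.

```bash
ls; mkdir -p pics
python3 - <<'E'
from station import env, set_gripper, viewer, workorder
import cv2
for n in ["top","scene"]:
    cv2.imwrite(f"pics/{n}0.png",viewer.camera(n)); p=viewer.camera_params(n); print(n,p)
print(viewer.camera_params("wrist")); s=env.read_state(); print(s["orientation"],s["time_s"])
E
```

```text
pics
top {'fx': 419.9640243090374, 'fy': 419.9640243090374, 'cx': 316.10088410983263, 'cy': 202.3761066629212, 'dist': array([-0.0101706,  0.       ,  0.       ,  0.       ,  0.       ]), 'pose': array([[ 1.24739172e-02,  9.95099277e-01, -9.80909329e-02,
         4.43919385e+02],
       [-9.99805107e-01,  1.39135160e-02,  1.40058162e-02,
         4.27076398e+01],
       [ 1.53019674e-02,  9.78971082e-02,  9.95078894e-01,
         9.44669145e+02],
       [ 0.00000000e+00,  0.00000000e+00,  0.00000000e+00,
         1.00000000e+00]])}
scene {'fx': 510.5049041248619, 'fy': 510.5049041248619, 'cx': 316.3039178530941, 'cy': 194.8914988035801, 'dist': array([-0.08729032,  0.        ,  0.        ,  0.        ,  0.        ]), 'pose': array([[-7.30332530e-01, -4.89187113e-01,  4.76770766e-01,
         1.12052551e+03],
       [ 6.83070853e-01, -5.17537129e-01,  5.15334386e-01,
         6.89752590e+02],
       [-5.34836747e-03,  7.02033680e-01,  7.12123659e-01,
         9.14272715e+02],
       [ 0.00000000e+00,  0.00000000e+00,  0.00000000e+00,
         1.00000000e+00]])}
{'fx': 337.93813153750904, 'fy': 337.93813153750904, 'cx': 314.04246749608177, 'cy': 200.38848240676285, 'dist': array([-0.01985583,  0.        ,  0.        ,  0.        ,  0.        ]), 'tool_from_camera': array([[-4.10716938e-04,  9.53153985e-01,  3.02485225e-01,
         8.39427935e+01],
       [ 9.99999594e-01,  1.48818799e-04,  8.88868340e-04,
         7.20904623e-02],
       [ 8.02212913e-04,  3.02485468e-01, -9.53153659e-01,
        -8.17931722e+01],
       [ 0.00000000e+00,  0.00000000e+00,  0.00000000e+00,
         1.00000000e+00]])}
[ 1.66608393e-01  9.86022901e-01 -6.79402876e-04 -1.42691823e-04] 0.1
```

View pics/top0.png

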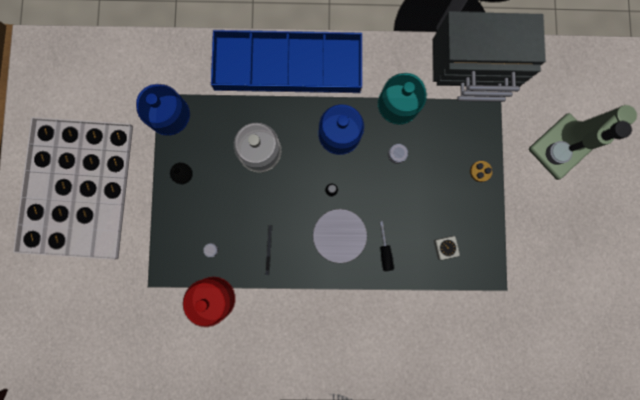

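View pics/scene0.png

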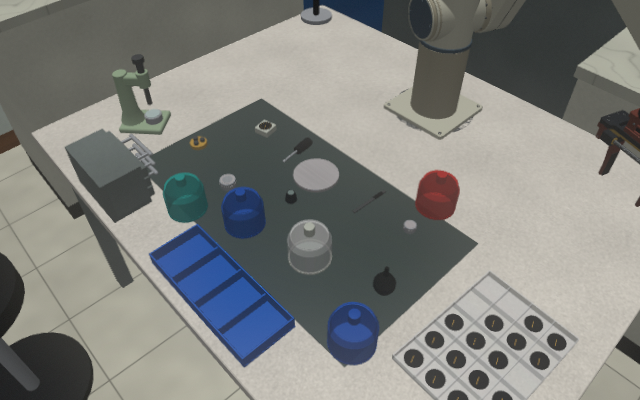

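The candidates for the dust cover in the top picture are (257,147) clear with a white knob, (341,129) blue, (163,107) blue, (403,98) teal and (208,301) red. Only (257,147) is clear with a white knob. The plate is at (340,236) and the dial box at (447,248). The 20 px tin at (398,153) is the movement tin, and the 14 px one at (210,250) is the screw tin. I'll confirm these in one crop.

```bash
cat > h.py <<'E'
from station import env, set_gripper, viewer, workorder
import cv2, numpy as np
from scipy.spatial.transform import Rotation as R
def pose_of(name, st=None):
    p=viewer.camera_params(name)
    if name!="wrist": return p,p["pose"]
    T=np.eye(4); T[:3,:3]=R.from_quat(st["orientation"]).as_matrix(); T[:3,3]=st["tool_pos"]
    return p,T@p["tool_from_camera"]
def px2w(name,uv,z,st=None):
    p,P=pose_of(name,st); K=np.array([[p["fx"],0,p["cx"]],[0,p["fy"],p["cy"]],[0,0,1]])
    q=cv2.undistortPoints(np.array(uv,float).reshape(-1,1,2),K,np.array(p["dist"])).reshape(-1,2)
    d=np.c_[q[:,0],-q[:,1],-np.ones(len(q))]@P[:3,:3].T; o=P[:3,3]
    return (o+d*((z-o[2])/d[:,2])[:,None])[:,:2]
def down(yaw):   # closing axis (tool y) at angle yaw from world x
    c,s=np.cos(yaw),np.sin(yaw); y=np.array([c,s,0]); z=np.array([0,0,-1.]); x=np.cross(y,z)
    return R.from_matrix(np.c_[x,y,z]).as_quat()
E
python3 - <<'E'
from h import *
im=cv2.imread("pics/top0.png")
def crop(u,v,w): return cv2.resize(im[v-w:v+w,u-w:u+w],(260,260),interpolation=cv2.INTER_CUBIC)
a=np.hstack([crop(257,147,32),crop(398,153,20),crop(210,250,20)]);b=np.hstack([crop(447,248,20),crop(340,236,36),crop(331,189,20)])
cv2.imwrite("pics/crop0.png",np.vstack([a,b]))
g=cv2.cvtColor(im,cv2.COLOR_BGR2GRAY)
for n,u,v,w,th,z in [("plate",340,236,34,100,10),("box",447,248,16,110,20),("mov",398,153,15,105,22),("scr",210,250,12,105,18),("knob",254,141,9,150,106)]:
    m=(g[v-w:v+w,u-w:u+w]>th).astype(np.uint8)
    c=max(cv2.findContours(m,cv2.RETR_EXTERNAL,cv2.CHAIN_APPROX_NONE)[0],key=cv2.contourArea)
    r=cv2.minAreaRect(c); uv=np.array(r[0])+[u-w,v-w]
    W=px2w("top",cv2.boxPoints(r)+[u-w,v-w],z)
    e=W[1]-W[0];f=W[2]-W[1]
    print(n,uv,W.mean(0).round(1),"size",np.linalg.norm(e).round(1),np.linalg.norm(f).round(1),"yaw",np.degrees(np.arctan2(e[1],e[0])).round(1),g[v,u])
E
```

```text
plate [339.75 235.75] [462.6 -24. ] size 116.9 118.0 yaw -44.3 132
box [447.45882225 247.5647068 ] [ 439.2 -260.9] size 44.6 44.5 yaw -77.0 58
mov [398.30000114 152.39999962] [ 650.1 -153.2] size 38.0 38.1 yaw -26.3 121
scr [209.5 250. ] [427.4 261.4] size 24.0 26.1 yaw -89.3 135
knob [255.15384674 140.76923084] [650.7 156.4] size 14.8 6.8 yaw -31.7 153
```

View pics/crop0.png

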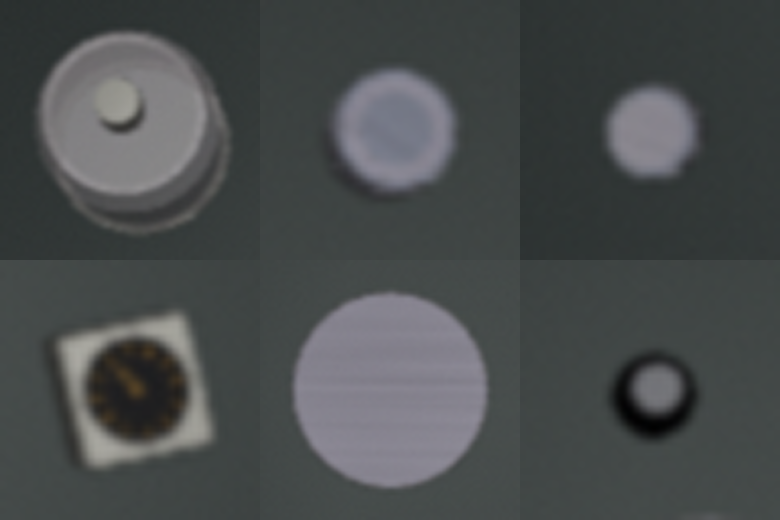

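Crop confirms the clear bell with the white knob (empty), the ringed movement tin, the plain screw tin, the dial box and the plate. I'll move over the box and refine with the wrist camera, taking in the plate on the way.

```bash
cat >> h.py <<'E'
def w2px(xyz,st,name="wrist"):
    p,P=pose_of(name,st); c=np.linalg.inv(P)@np.r_[xyz,1]; c=np.array([c[0],-c[1],-c[2]])
    K=np.array([[p["fx"],0,p["cx"]],[0,p["fy"],p["cy"]],[0,0,1]])
    return cv2.projectPoints(c.reshape(1,1,3),np.zeros(3),np.zeros(3),K,np.array(p["dist"]))[0].ravel()
def look(fn): 
    st=env.read_state(); im=viewer.camera("wrist"); cv2.imwrite(f"pics/{fn}.png",im); return st,im
def measure(st,im,xy,z,size,thr=None):
    """blob of roughly `size` mm near xy at height z: centre, sides, yaw"""
    u=w2px([*xy,z],st); e=w2px([xy[0]+size,xy[1],z],st); w=int(np.linalg.norm(e-u)*0.85)
    r0,c0=max(0,int(u[1])-w),max(0,int(u[0])-w); g=cv2.cvtColor(im,cv2.COLOR_BGR2GRAY)[r0:int(u[1])+w,c0:int(u[0])+w]
    t,m=cv2.threshold(g,thr or 0,255,cv2.THRESH_BINARY+(0 if thr else cv2.THRESH_OTSU))
    c=max(cv2.findContours(m,cv2.RETR_EXTERNAL,cv2.CHAIN_APPROX_NONE)[0],key=cv2.contourArea)
    W=px2w("wrist",c.reshape(-1,2)+[c0,r0],z,st).astype(np.float32)
    (cx,cy),(a,b),ang=cv2.minAreaRect(W)
    print("measured",round(cx,1),round(cy,1),"size",round(a,1),round(b,1),"yaw",round(ang,1),"thr",t,"px",u.round())
    return np.array([cx,cy]),ang
def best_yaw(xy,yaw,step):  # equivalent closing direction nearest the arm's own
    th=np.arctan2(xy[1],xy[0]); return th+(yaw-th+step/2)%step-step/2
TR=230
def go(xy,z,yaw): env.reach([*xy,z],down(yaw))
def pick(xy,yaw,z=84,op=None):
    env.move_l([*xy,z+25],down(yaw),rate=220); env.move_l([*xy,z],rate=60); set_gripper(0)
    s=env.read_state(); print("grip",s["width"],s["grip_force"]); env.move_l([*xy,z+30],rate=80); env.move_l([*xy,TR],rate=220)
def place(xy,yaw,z,op=88,up=TR,f=3):
    go(xy,TR,yaw); env.move_l([*xy,z+8],rate=180); hit=env.move_l([*xy,z-3],rate=20,f_stop=f)
    s=env.read_state(); print("touch",hit,"z-z0",round(s["tool_pos"][2]-z,2)); set_gripper(op); env.move_l([*xy,z+40],rate=80)
    if up: env.move_l([*xy,up],rate=220)
E
python3 - <<'E'
from h import *
b=np.array([439.2,-260.9]); yaw=best_yaw(b,np.radians(-77),np.pi/2)
th=np.arctan2(-24,462); go([462.6,-24],300,th); st,im=look("w_plate"); measure(st,im,[462.6,-24],10,120)
go(b,TR,yaw); st,im=look("w_box"); measure(st,im,b,20,46,110); print(env.read_state()["time_s"],env.read_state()["qpos"],np.degrees(yaw))
cv2.imwrite("pics/w01.png",cv2.resize(np.hstack([cv2.imread("pics/w_plate.png"),im]),(800,250)))
E
```

```text
measured 462.9 -23.7 size 117.0 118.6 yaw 87.1 thr 165.0 px [314. 172.]
measured 438.5 -261.7 size 76.2 77.7 yaw 13.0 thr 110.0 px [314. 191.]
3.5417 [-5.57424399e-01  3.60668818e-01  1.93428401e+00  3.12333370e-04
  8.46260288e-01 -7.85181404e-01] 12.999999999999993
```

View pics/w01.png

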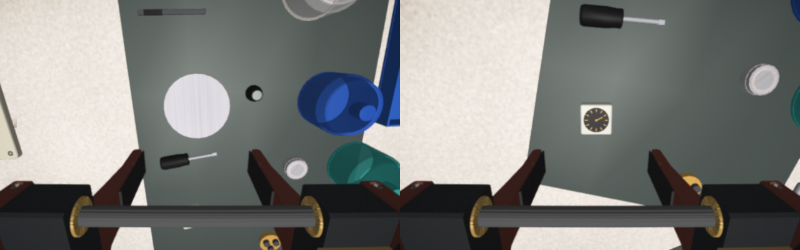

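The plate agrees within 0.5 mm (at (197,105) in the left half). The box sits at (596,119) in the right half, square to the fingers and where predicted. Picking it up and placing it.

Run:
```python
from h import *
st=env.read_state(); im=cv2.imread("pics/w_box.png"); b=np.array([439.2,-260.9])
c,_=measure(st,im,b,20,46,170)
if np.linalg.norm(c-b)<5: b=c
P=[462.8,-23.8]; yaw=np.radians(13)
pick(b,yaw); place(P,best_yaw(P,yaw,np.pi),94)
m=np.array([650.1,-153.2]); ym=best_yaw(m,np.radians(-55),np.pi); 
st,im=look("w_p1"); measure(st,im,P,30,46,170)
go(m,TR,ym); st,im=look("w_mov"); measure(st,im,m,22,42); print(env.read_state()["time_s"],env.read_state()["qpos"].round(2),np.degrees(ym))
cv2.imwrite("pics/w02.png",cv2.resize(np.hstack([cv2.imread("pics/w_p1.png"),im]),(800,250)))
```

```text
measured 439.1 -260.9 size 44.5 43.1 yaw 13.0 thr 170.0 px [314. 192.]
grip 45.896591137028004 29.99514251947403
touch True z-z0 -0.21
measured 462.5 -24.6 size 78.1 78.8 yaw 13.0 thr 170.0 px [315. 194.]
measured 650.1 -154.1 size 39.7 40.8 yaw 35.1 thr 165.0 px [316. 190.]
12.1 [-0.25  0.57  1.58  0.    1.    0.71] -55.0
```

View pics/w02.png

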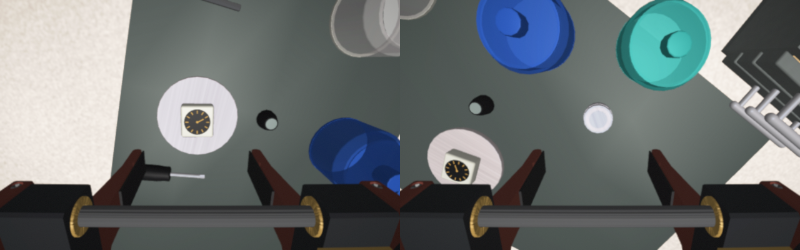

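The box is centred on the plate (left half, (197,121)). The movement tin is centred under the tool at (598,119), with the fingers clear of the covers.

Run:
```python
from h import *
P=[462.8,-23.8]; m=np.array([650.1,-153.8]); ym=best_yaw(m,np.radians(-55),np.pi)
pick(m,ym,z=87); place(P,best_yaw(P,np.radians(13),np.pi/2),87+30)
st,im=look("w_p2"); measure(st,im,P,52,42)
s=np.array([427.4,261.4]); ys=best_yaw(s,np.arctan2(s[1],s[0]),np.pi)
go(s,TR,ys); st,im=look("w_scr"); measure(st,im,s,18,30); print(env.read_state()["time_s"],np.degrees(ys))
cv2.imwrite("pics/w03.png",cv2.resize(np.hstack([cv2.imread("pics/w_p2.png"),im]),(800,250)))
```

```text
grip 41.32961898263913 30.00004380941391
touch True z-z0 -0.39
measured 461.9 -24.2 size 70.5 72.0 yaw 13.0 thr 174.0 px [315. 202.]
measured 427.4 261.0 size 28.5 28.3 yaw 5.0 thr 162.0 px [315. 190.]
20.6833 31.450166636049207
```

View pics/w03.png

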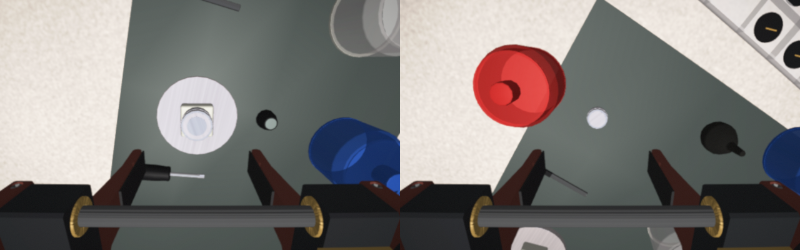

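The tin sits centred on the box (left half, (197,124)). The screw tin is at (597,118). The red look-alike stands about 115 mm away near one finger, so I'll turn the closing line along world y to clear its knob.

Run:
```python
from h import *
P=[462.8,-23.8]; s=np.array([427.4,261.2])
print("red",px2w("top",[[211,301]],20)); 
go(s,TR,-np.pi/2)
pick(s,-np.pi/2,z=85); place(P,best_yaw(P,np.radians(13),np.pi/2),85+52)
st,im=look("w_p3"); measure(st,im,P,70,30,200)
k=np.array([650.7,156.9]); yk=np.arctan2(k[1],k[0])
go(k,300,yk); st,im2=look("w_knob"); measure(st,im2,k,106,24); print(env.read_state()["time_s"])
cv2.imwrite("pics/w04.png",cv2.resize(np.hstack([im,im2]),(800,250)))
```

```text
red [[318.1454127  253.74601391]]
grip 29.135491883156053 30.000013411045074
touch True z-z0 -0.46
measured 462.2 -23.6 size 50.6 52.0 yaw 13.0 thr 200.0 px [314. 209.]
measured 649.6 157.4 size 39.0 39.8 yaw 13.6 thr 178.0 px [317. 196.]
32.275
```

View pics/w04.png

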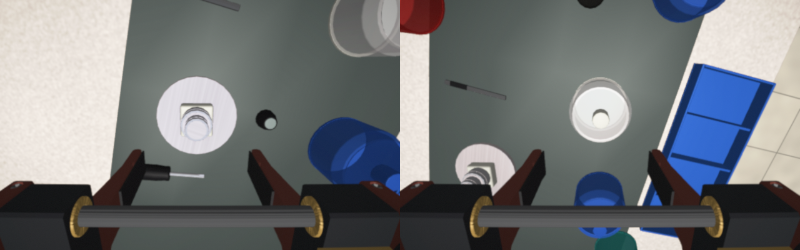

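The stack looks straight (left half, (197,126)). The knob measurement picked up the pale roof, so I'll enlarge both and fit the knob properly.

Run:
```python
from h import *
a=cv2.imread("pics/w_knob.png"); b=cv2.imread("pics/w_p3.png")
f=lambda i,u,v,w:cv2.resize(i[v-w:v+w,u-w:u+w],(400,400),interpolation=cv2.INTER_CUBIC)
cv2.imwrite("pics/c5.png",np.hstack([f(a,320,180,60),f(b,315,195,60)]))
```

```text
(no output)
```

View pics/c5.png

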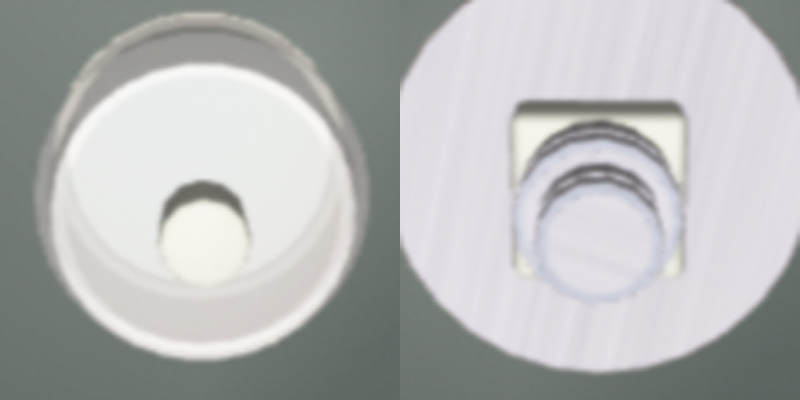

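The knob's top face is centred at (204,241) in the crop, which is pixel (321.2,192.3). The screw tin's lid is at (601,241), which is pixel (315.3,207.3). Now the cover.

Run:
```python
from h import *
P=[462.8,-23.8]; st=env.read_state()
k=px2w("wrist",[[321.2,192.3]],106,st)[0]; print("knob",k)
yk=np.arctan2(k[1],k[0]); z=165
set_gripper(60)
env.move_l([*k,z+30],down(yk),rate=150); print("hit",env.move_l([*k,z],rate=40,f_stop=8)); set_gripper(0)
s=env.read_state(); print("grip",s["width"],s["grip_force"],s["tool_pos"][2]); z=s["tool_pos"][2]
env.move_l([*k,z+20],rate=60); env.move_l([*k,z+130],rate=150); env.hold(0.3)
st,im=look("w_lift"); t=viewer.camera("scene"); tp=viewer.camera("top"); print(z,env.read_state()["force"],env.read_state()["wrist_torque"],env.read_state()["time_s"])
cv2.imwrite("pics/lift.png",np.hstack([cv2.resize(t[100:300,160:480],(480,300)),cv2.resize(tp[80:280,180:380],(300,300))]))
```

```text
knob [653.80104143 160.41054105]
hit False
grip 23.388991879023962 29.999198019504547 165.05471918167234
165.05471918167234 [-0.16198533 -0.39159409 -1.55719422] [-0.03533046  0.0729221  -0.00196809] 37.125
```

View pics/lift.png

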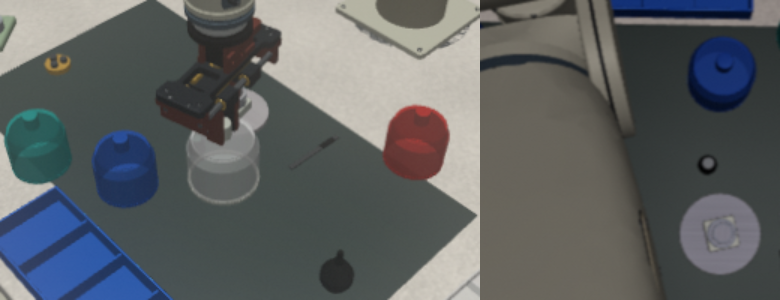

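The cover hangs upright in the gripper and the stack is undisturbed. Setting it down over the stack.

Run:
```python
from h import *
P=[462.8,-23.8]; z=175.05; yaw=np.arctan2(P[1],P[0])
print("topknob",px2w("top",[[254.3,140.1]],106))
env.move_l([*P,295],down(yaw),rate=150); env.hold(0.4)
print(env.move_l([*P,z+62],rate=60,f_stop=5), env.move_l([*P,z+6],rate=40,f_stop=4))
s=env.read_state(); print(s["tool_pos"]-np.array([*P,z]))
print(env.move_l([*P,z-3],rate=12,f_stop=3)); s=env.read_state(); print(s["tool_pos"]-np.array([*P,z]),s["force"])
```

```text
topknob [[652.03398253 158.12404925]]
False False
[1.14434072e-01 5.30709780e-04 6.22479416e+00]
True
[ 0.1563026  -0.00874899 -0.11023577] [0.84375488 0.97471348 4.05059091]
```

Contact is at the plate height, as expected. Releasing and checking.

Run:
```python
from h import *
P=[462.8,-23.8]; yaw=np.arctan2(P[1],P[0])
set_gripper(60); env.move_l([*P,210],rate=60); env.move_l([*P,310],rate=200)
st,im=look("w_end"); 
env.reach([400,350,320],down(np.arctan2(350,400))); env.hold(0.3)
t=viewer.camera("scene"); tp=viewer.camera("top"); print(env.read_state()["time_s"])
f=lambda i,y,x,h,w:cv2.resize(i[y:y+h,x:x+w],(260,260),interpolation=cv2.INTER_CUBIC)
cv2.imwrite("pics/end.png",np.hstack([f(im,100,240,150,150),f(t,110,250,120,120),f(tp,185,290,100,100)]))
```

```text
46.65
```

View pics/end.png

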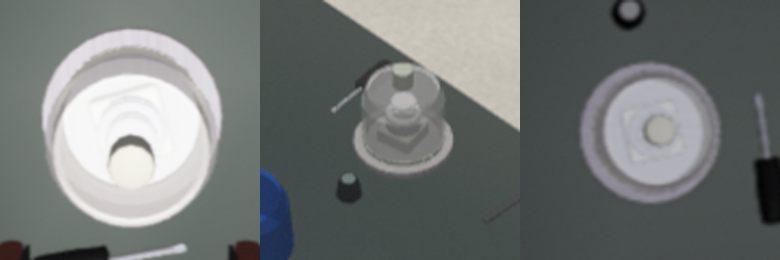

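The cover stands upright and centred on the plate (scene crop, (403,120)), with the stack straight inside and the arm clear. Handing in.

```bash
python3 -c "
from h import *
print(workorder.sign_off())"
```

```text
the job is handed in; nothing more can be done
None
```

The dial box, movement tin and screw tin are stacked centred on the base plate with the clear dust cover upright over them, and the job was handed in at about 47 s of the 109 s allowed; sign-off returned no verdict.

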